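# Slide the top sample panel onto the dusting bed

## Task

Slide the top panel of the stack off sideways along the stand onto the bed between the guides, without lifting it and without shifting the two panels under it. Push it home gently against the sprung stop until you feel the stop give a little (do not ram or bottom it), then let go and leave the panel lying flat and touching the stop. Leave the jar, brush and cup where they are.

Things in the scene. Friction and masses are not known exactly. Their poses are not given: they have to be found in the camera images.
- stand: Fixed grey stand, base 150 x 375 mm. Origin: on the table under the stand, z up, table at z = 0. Its +y axis is the slide direction: stack shelf at the -y end, bed at the +y end. Heights below are over the table, x and y in this frame. Nothing on it but the sprung stop stands higher than the panels.
- shelf (a point): Centre of the stack shelf's top, at (0, -95, 20) mm in the stand's frame. The shelf is open at its -y and +y sides; low lips at x = +-71 mm reach only z = 28 mm. The stack of three panels lies on it.
- bed_mouth (a point): Start of the flat bed, at (0, -19, 38) mm in the stand's frame. Bed top z = 38 mm (2 mm under the top panel's underside), y = -20 to 200 mm. Guides 8 mm high (to z = 46 mm), y = 25 to 155 mm, 114 mm apart for the 110 mm wide panel; their flared ends, back to y = -19 mm, take in a panel up to 10 mm off centre.
- stop_zone (a point): A point on the bed at (0, 130, 38) mm in the stand's frame, NOT the stop. The stop, a rubber plate 70 mm wide (z = 40 to 58 mm) sprung on a dark bracket 80 mm wide (to z = 68 mm), faces -y; its relaxed face is anywhere from y = 110 to 150 mm, not tracked: feel for it. It gives 1 mm per 3 N, bottoms at 10 mm. Seat with 5 to 12 N (at least 3, never over 20 N).
- panel_top: Topmost of three alike white hollow-core panels, brown ribs at the ends: 110 (x) x 120 (y, along the slide) x 10 mm, 0.1 to 0.2 kg. Origin: centre of its underside, z = 40 mm at the start, z axis up. Loose on panel_mid, up to 5 mm and 0.03 rad out of line. Free -y edge for pushing; too wide to grasp. Sliding takes 0.5 to 3 N. Seated: underside at z = 38 mm, +y edge touching the stop.
- panel_mid: Middle panel, same size as panel_top, 0.15 kg, loose, lying on panel_low. Origin: centre of its underside, z = 30 mm; its top face is at z = 40 mm. To stay where it is.
- panel_low: Lowest panel, same size, 0.15 kg, loose, lying on the stack shelf. Origin: centre of its underside, z = 20 mm. To stay where it is.
- jar: Closed grey powder jar with white lid, 58 mm across, 68 mm high, standing on the table beyond the stand (+x side). Origin: centre of its underside. To be left alone.
- brush: Flat black-handled brush 160 mm long, lying on the table on the robot's side of the stand. Origin: underside, near its middle; its x axis is its length. To be left alone.
- cup: Small yellow cup, 64 mm across, 60 mm high, standing on the table beyond the stand (+x side). Origin: centre of its underside. To be left alone.

How it is judged:
By the outcome, as a careful person would: the job done as asked, in the order asked, and still so for the second after the job is handed in, with the robot touching nothing.
It also fails if it takes over 42 s, if anything falls off the work surface, if the arm or the gripper's body presses on something with over 40 N, if the wrist force passes 120 N, or if a joint passes its speed limit or range.

## Robot

A 7-joint arm with a two-finger parallel gripper is mounted at the origin on the work surface. World frame = base frame: x ahead of the robot, y to its left, z up, the work surface at z = 0. Lengths are in m, angles in rad, forces in N, time in s.
With the tool pointing down it reaches from about 0.425 to 1.025 m from the base axis. Payload 9.4 kg.
Tool frame: the origin (TCP) lies midway between the tips of the shut fingers; the grasp point (between the pads) lies 19 mm behind it (robot.tcp_to_grasp is the distance from the TCP to the grasp point, in m); z points along the fingers, y is the line along which they close (so a half turn about z gives the same grasp; the last joint's range is limited). The gripper opens to 93 mm and grips with 3 to 60 N. Pads are 15 mm wide; open, the fingers measure 128 mm over their backs; the gripper's body (75 mm by 188 mm) begins 65 mm behind the grasp point.
Start: joints at [1.129, 0.599, -0.003, 1.599, 0.002, 0.943, -0.08], TCP at [0.259, -0.677, 0.193] pointing down, gripper open.
Joint ranges: [-2.57, 2.57], [-0.35, 1.97], [-1.29, 1.29], [0.11, 2.56], [-1.05, 4.19], [0.11, 1.86], [-2.63, 2.63]. Speed limits (rad/s): [2.22, 2.22, 3.01, 3.01, 3.14, 3.14, 3.14].

## Interface

Orientations are given as [roll, pitch, yaw] about the fixed x, y, z axes, in that order (R = Rz(yaw) Ry(pitch) Rx(roll)).
In Python, from cell import robot gives the robot as it stands. The module is installed in compiled form; this text tells all that it offers.
- The arm moves only by the tool move_arm, never from a script. Its argument "increments" is a list of rows, each a list of 3 entries, a list of its own where there are three numbers: the shift along the tool's x, y, z each as a share of 1 m, from -1 to 1, then the turn, a rotation vector about the tool's x, y, z each as a share of pi rad, from -1 to 1, then the closure, from 0 (fully open) to 1 (shut). In form: [[[dx, dy, dz], [ax, ay, az], claw], ...]. A call has 1 to 5 rows; each row is the pose to reach, as a shift and turn from the pose commanded when the call began, along the tool's axes at that moment, turning the shorter way round; what a row does not reach only later rows make up. A row lasts 1/10 s, in which the tool goes at most 50 mm and 8.59 degrees, less where a joint would pass 70% of its speed; a pose out of reach is approached as far as the arm can. A call with a number of a shift or a turn outside -1 to 1 is refused whole. A call with a gripper value outside its range is refused whole. The fingers move at their own pace and stop on an object; "squeeze" is the grip in N (left out, the last holds). Time passes only in rows, so rows that repeat a pose let the fingers close. It gives the time, the measured TCP pose, the force, the opening and the grip force at its end, in the units of the state.
- robot.state(): the state, without advancing time (a new reading comes with each control period).
- robot.read_camera(name): name is "scene" or "top"; returns the picture (480x640x3 uint8, red, green, blue); there is no depth.
- robot.get_calibration(name): a dict with "vfov" (degrees; the focal length in pixels is half the picture's height over the tangent of half this angle, whatever the lens; pixels are square), "cx", "cy" (the principal point, pixels), "k1" (the pictures are not rectified: a ray, as slopes to the right and down, at radius r is drawn at 1 + k1 r^2 times it, then the intrinsics apply), "R" (3x3) and "t" (3): a world point X has camera coordinates R X + t. Camera axes: x right, y down, z forward; pixel columns grow to the right and rows downward; lengths in m; the calibration is good to about 2 mm. A picture is of the moment at which its call begins. get_calibration takes no time and is no camera call.
- robot.close_job(): hands the job in; it is judged then, once.
The state is a dict: "t": time; "qpos": joint angles; "joint_velocities": joint speeds; "joint_torque": joint torques, N m; "ee_pos": TCP position; "eef_rot": TCP orientation; "ft_force": force on the tool from outside, world axes, zero at the start; "moment": the same for the moment, N m; "finger_gap": finger opening in m; "grasp_force": force on a finger pad.
Only numpy, scipy, OpenCV 4.12 (cv2) and the standard library are available. Lean on these libraries where they do the work, as an engineer would, in place of code of your own. Each camera call takes 0.05 s, during which the arm holds its last target. There are 200 camera calls.

## Working session

There is one attempt and no reset: what is moved stays moved. The work goes in short steps, Python scripts to look and compute and a tool call to move; the robot and the scene stay as the last step left them, time stands still between calls to the robot, and variables do not carry over. Pictures are saved under pics/ and viewed, at most 10 in all, crops included, and the job is handed in when it is done.

Besides the shell and the picture viewer there is one more tool, called after "Request:" as name(argument=value, ...) on one line, values as JSON. move_arm: Moves the arm, as the interface text tells. Shift numbers are shares of 1 m and turn numbers shares of pi rad, none past 1 either way. Its arguments: {"type":"object","properties":{"increments":{"type":"array","items":{"type":"array"}},"squeeze":{"type":"number"}},"required":["increments"]}

```bash
mkdir -p pics
cat > h.py <<'E'
import numpy as np, cv2
from cell import robot
def cal(n):
    c=robot.get_calibration(n); f=240/np.tan(np.radians(c["vfov"])/2)
    return f,c["cx"],c["cy"],c["k1"],np.array(c["R"]),np.array(c["t"])
def pix2w(n,u,v,z):
    f,cx,cy,k,R,t=cal(n); d=np.array([(u-cx)/f,(v-cy)/f]); s=d.copy()
    for _ in range(30): s=d/(1+k*(s@s))
    r=R.T@np.array([s[0],s[1],1]); o=-R.T@t
    return o+r*(z-o[2])/r[2]
def w2pix(n,X):
    f,cx,cy,k,R,t=cal(n); p=R@np.array(X)+t; s=p[:2]/p[2]; s=s*(1+k*(s@s))
    return s*f+[cx,cy]
def save(n,name):
    im=robot.read_camera(n)[:,:,::-1].copy(); cv2.imwrite(f"pics/{name}.png",im); return im
E
python3 - <<'E'
from h import *
save("top","top0"); save("scene","scene0"); s=robot.state()
for n in("top","scene"):
    c=cal(n); print(n,c[:4],-c[4].T@c[5])
print({k:s[k] for k in("t","ee_pos","eef_rot","ft_force","finger_gap")})
E
```

```text
top (np.float64(453.854529665506), 321.28982136502856, 240.2535101674214, -0.1195143537300168) [0.49832725 0.01121981 0.76226379]
scene (np.float64(544.8440201448424), 316.82719588335493, 238.69247618000446, 0.018626060343827366) [0.99187236 0.31170934 0.51535625]
{'t': 0.1, 'ee_pos': array([ 0.25845863, -0.67688234,  0.19245262]), 'eef_rot': array([-3.14020886e+00,  1.52719919e-04,  3.64836566e-01]), 'ft_force': array([0.21884793, 0.40229192, 0.13990655]), 'finger_gap': 0.09307270243227805}
```

View pics/top0.png

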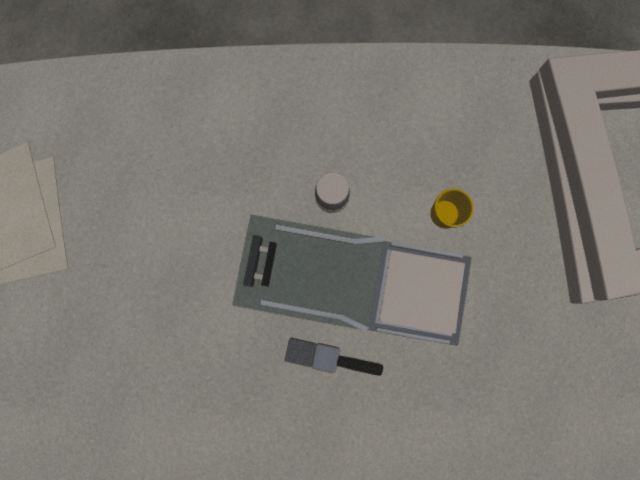

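View pics/scene0.png

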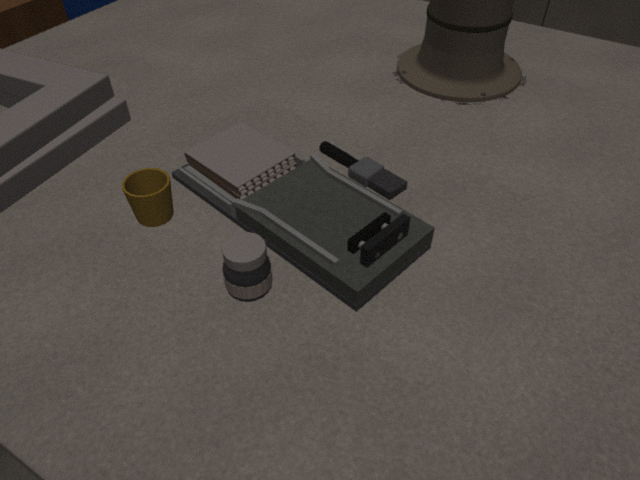

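The top view shows the stand with its bed to the left (+y end, stop near (268,264)) and the panels on the right, with corners near (387,251), (465,262), (458,336) and (376,322). The scene view agrees: the stop is at the far +y end, the jar and cup are on the +x side, and the brush is on the robot's side.

Run:
```python
from h import *
im=cv2.imread("pics/top0.png")
c=im[205:355,225:480]; cv2.imwrite("pics/crop0.png",cv2.resize(c,None,fx=3,fy=3,interpolation=cv2.INTER_CUBIC))
g=cv2.cvtColor(im,cv2.COLOR_BGR2GRAY)
m=np.zeros_like(g); m[235:350,365:480]=(g[235:350,365:480]>125)
n,l,st,ce=cv2.connectedComponentsWithStats(m); i=1+np.argmax(st[1:,4]); print(st[i],g[290,420],g[250,420],g[345,420])
cn=max(cv2.findContours((l==i).astype(np.uint8),0,1)[0],key=cv2.contourArea)
pts=np.array([pix2w("top",u,v,.05)[:2] for u,v in cn[:,0]])
r=cv2.minAreaRect((pts*1000).astype(np.float32)); print(r, cv2.boxPoints(r))
# stand base corners: table-level or stand-top?
for z in(0,.02,.038): print(z,[np.round(1000*pix2w("top",u,v,z)[:2]) for u,v in((250,216),(233,306),(458,343),(470,258))])
```

```text
[ 377  251   88   84 5583] 144 99 127
((497.8435974121094, -139.5081787109375), (125.33855438232422, 115.28276062011719), 78.80956268310547) [[ 429.13586 -189.79947]
 [ 542.2268  -212.17245]
 [ 566.55133  -89.21689]
 [ 453.4604   -66.8439 ]]
0 [array([633., 137.]), array([481., 166.]), array([ 412., -210.]), array([ 554., -237.])]
0.02 [array([630., 134.]), array([481., 162.]), array([ 414., -204.]), array([ 553., -230.])]
0.038 [array([626., 131.]), array([482., 158.]), array([ 416., -199.]), array([ 551., -224.])]
```

View pics/crop0.png

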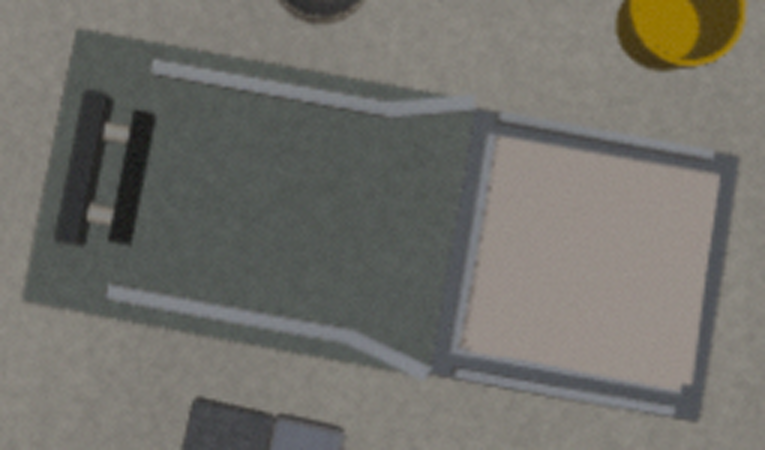

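The enlarged crop shows the panel's top corners at about (497,137), (720,175), (692,390) and (465,352). The straight guides run (152,67)-(390,110) and (108,292)-(345,335), and the stop plate is near (132,178). All of these are crop pixels.

Run:
```python
from h import *
P=lambda x,y,z:1000*pix2w("top",225+(x-1)/3,205+(y-1)/3,z)[:2]
cs=[P(*a,.05) for a in((497,137),(720,175),(692,390),(465,352))]
print("panel",np.round(cs,1),np.mean(cs,0),[np.linalg.norm(cs[i]-cs[i-1]) for i in range(4)])
for a,b in((0,1),(3,2)):
    d=cs[a]-cs[b]; print("side ang",np.arctan2(d[0],d[1]))
d=cs[1]-cs[2]; print("back edge ang",np.arctan2(-d[1],d[0]))
g=[P(*a,.046) for a in((152,67),(390,110),(108,292),(345,335))]; print("guides",np.round(g,1))
for a,b in((0,1),(2,3)):
    d=g[a]-g[b]; print("ang",np.arctan2(d[0],d[1]),np.linalg.norm(d))
# fit stand frame: bed corners z .038 (y=187.5), guide ends, shelf corners approx
from scipy.optimize import least_squares
obs=[((80,30),(75,187.5,38)),((24,300),(-75,187.5,38)),((152,67),(60,155,46)),((108,292),(-60,155,46)),((390,110),(60,25,46)),((345,335),(-60,25,46)),((737,155),(75,-187.5,20)),((697,420),(-75,-187.5,20))]
def T(p,X):
    c,s=np.cos(p[2]),np.sin(p[2]); X=np.array(X)/1000; return np.array([p[0]+c*X[0]-s*X[1],p[1]+s*X[0]+c*X[1],X[2]])
f=lambda p:np.ravel([w2pix("top",T(p,X))-[225+(u-1)/3,205+(v-1)/3] for (u,v),X in obs])
r=least_squares(f,[.52,-.03,-.19]); p=r.x; print("stand",p,np.round(r.fun,1))
c,s=np.cos(p[2]),np.sin(p[2])
L=lambda q:np.array([[c,s],[-s,c]])@(q-1000*p[:2])
print("panel in stand",[np.round(L(q),1) for q in cs], L(np.mean(cs,0)))
print("stop plate near top",[L(P(*a,.058)) for a in((155,115),(130,244),(110,240),(135,110))])
e=robot.state()["ee_pos"]*1000; print(e)
for y in (-250,-185,-170): print(y,1000*T(p,(0,y,43)))
```

```text
panel [[ 565.2  -93.3]
 [ 542.7 -211.5]
 [ 430.7 -191.6]
 [ 453.5  -73.2]] [ 498.03212624 -142.3745723 ] [np.float64(113.42757296892545), np.float64(120.26904716938732), np.float64(113.69875052892465), np.float64(120.58997772825496)]
side ang 0.18784371886308104
side ang 0.19006451799359667
back edge ang 0.17588296454460603
guides [[606.3  88.5]
 [580.9 -37.6]
 [487.6 112.4]
 [463.3 -11.2]]
ang 0.19833517412685278 128.59972536186746
ang 0.1934620295949956 126.01506612925628
stand [ 0.51830984 -0.0437296  -0.19879548] [ 1.9 -0.3  2.2  1.2 -4.9 -0.8 -4.8 -1.6 -4.1 -0.6 -2.5 -0.7  6.7  0.2
  6.3  2.2]
panel in stand [array([ 55.7, -39.4]), array([  57. , -159.6]), array([ -56.6, -162.2]), array([-57.7, -41.6])] [  -0.39707946 -100.70679488]
stop plate near top [array([ 34.05056175, 138.96311211]), array([-34.13107029, 138.90146381]), array([-34.01256632, 149.50898529]), array([ 34.74316626, 149.77272906])]
[ 258.45862728 -676.88233548  192.45261567]
-250 [ 468.93766756 -288.80589149   43.        ]
-185 [ 481.77443164 -225.08605559   43.        ]
-170 [ 484.73676181 -210.38147807   43.        ]
```

```bash
cat >> h.py <<'E'
from scipy.optimize import least_squares
P=lambda x,y,z:1000*pix2w("top",225+(x-1)/3,205+(y-1)/3,z)[:2]
obs=[((80,30),(75,200,38)),((24,300),(-75,200,38)),((152,67),(60,155,46)),((108,292),(-60,155,46)),((390,110),(60,25,46)),((345,335),(-60,25,46)),((737,155),(75,-175,20)),((697,420),(-75,-175,20))]
def T(p,X):
    c,s=np.cos(p[2]),np.sin(p[2]); X=np.array(X)/1000; return np.array([p[0]+c*X[0]-s*X[1],p[1]+s*X[0]+c*X[1],X[2]])
f=lambda p:np.ravel([w2pix("top",T(p,X))-[225+(u-1)/3,205+(v-1)/3] for (u,v),X in obs])
r=least_squares(f,[.52,-.03,-.19]); p=r.x
c,s=np.cos(p[2]),np.sin(p[2])
L=lambda q:np.array([[c,s],[-s,c]])@(np.array(q)[:2]-1000*p[:2])
E
python3 - <<'E'
from h import *
print("stand",p,np.round(r.fun,1))
print([np.round(L(P(*a,.05)),1) for a in((497,137),(720,175),(692,390),(465,352))])
print("stop",[np.round(L(P(*a,.058)),1) for a in((155,115),(130,244),(110,240),(135,110))])
for y in (-230,-185,-170): print(y,1000*T(p,(0,y,43)))
e=robot.state()["ee_pos"]*1000; print(e, L(e))
E
```

```text
stand [ 0.51707883 -0.04959379 -0.19920536] [-1.9 -1.  -1.7  0.4 -1.2 -0.2 -1.1 -0.9 -0.4  0.1  1.3  0.1  2.9 -0.4
  2.5  1.6]
[array([ 55.8, -33.3]), array([  57.1, -153.6]), array([ -56.5, -156.3]), array([-57.6, -35.7])]
stop [array([ 34., 145.]), array([-34.1, 144.9]), array([-34. , 155.5]), array([ 34.7, 155.8])]
-230 [ 471.56402835 -275.04533965   43.        ]
-185 [ 480.4690992  -230.93525336   43.        ]
-170 [ 483.43745615 -216.23189126   43.        ]
[ 258.45862728 -676.88233548  192.45261567] [-129.3713492  -666.06185018]
```

Request:
move_arm(increments=[[[0.364,-0.333,0.06],[0,0,-0.3205],0.46],[[0.364,-0.333,0.06],[0,0,-0.3205],0.46],[[0.364,-0.333,0.06],[0,0,-0.3205],0.46],[[0.364,-0.333,0.06],[0,0,-0.3205],0.46],[[0.364,-0.333,0.06],[0,0,-0.3205],0.46]])

```text
t: 0.6
ee_pos: [0.3703, -0.4536, 0.1627]
eef_rot: [-3.141, -0.0, 1.121]
ft_force: [1.6, -2.0, 0.3]
finger_gap: 0.0581
grasp_force: 0.0
```

```bash
cat >> h.py <<'E'
def need(x,y,z,yaw=None):
    from scipy.spatial.transform import Rotation as Ro
    st=robot.state(); R=Ro.from_euler("xyz",st["eef_rot"]); W=T(p,(x,y,z))
    G=Ro.from_euler("xyz",[np.pi,0,p[2]+np.pi/2 if yaw is None else yaw])
    e=st["ee_pos"]; F=st["ft_force"]
    print("t",st["t"],"stand xyz",np.round(L(1000*e),1),round(1000*e[2],1),"rot",np.round(st["eef_rot"],4),"shift",np.round(R.inv().apply(W-e),4),"turn/pi",np.round((R.inv()*G).as_rotvec()/np.pi,4),"F stand",np.round([c*F[0]+s*F[1],-s*F[0]+c*F[1],F[2]],2),"gap",round(st["finger_gap"],4))
E
python3 -c "
from h import *
need(0,-190,100)"
```

```text
t 0.6 stand xyz [ -63.9 -425. ] 162.7 rot [-3.1415e+00 -1.0000e-04  1.1208e+00] shift [0.2435 0.0036 0.0628] turn/pi [-0.     -0.     -0.0798] F stand [ 2.   -1.59  0.28] gap 0.0581
```

Request:
move_arm(increments=[[[0.235,0.003,0.06],[0,0,-0.08],0.46],[[0.235,0.003,0.06],[0,0,-0.08],0.46],[[0.235,0.003,0.06],[0,0,-0.08],0.46],[[0.235,0.003,0.06],[0,0,-0.08],0.46],[[0.235,0.003,0.06],[0,0,-0.08],0.46]])

```text
t: 1.1
ee_pos: [0.4768, -0.2434, 0.1024]
eef_rot: [-3.141, -0.001, 1.367]
ft_force: [0.9, -0.3, -0.2]
finger_gap: 0.0502
grasp_force: 0.0
```

Request:
move_arm(increments=[[[0,0,0],[0,0,0],0.46],[[0,0,0],[0,0,0],0.46],[[0,0,0],[0,0,0],0.46]])

```text
t: 1.4
ee_pos: [0.4755, -0.247, 0.103]
eef_rot: [-3.141, 0.001, 1.365]
ft_force: [-0.3, -0.4, -0.2]
finger_gap: 0.0503
grasp_force: 0.0
```

```bash
python3 -c "
from h import *
need(0,-190,43)"
```

```text
t 1.4 stand xyz [  -1.7 -201.7] 103.0 rot [-3.1412e+00  6.0000e-04  1.3648e+00] shift [0.0117 0.0016 0.06  ] turn/pi [-0.0001  0.0002 -0.0022] F stand [-0.27 -0.43 -0.25] gap 0.0503
```

Request:
move_arm(increments=[[[0.012,0.0015,0.03],[0,0,-0.0022],0.46],[[0.012,0.0015,0.05],[0,0,-0.0022],0.46],[[0.012,0.0015,0.059],[0,0,-0.0022],0.46],[[0.012,0.0015,0.059],[0,0,-0.0022],0.46],[[0.012,0.0015,0.059],[0,0,-0.0022],0.46]])

```text
t: 1.9
ee_pos: [0.4799, -0.2354, 0.0445]
eef_rot: [3.141, 0.0, 1.371]
ft_force: [-0.8, 0.2, 0.4]
finger_gap: 0.0503
grasp_force: 0.0
```

Run:
```python
from h import *
need(0,-165,43.5)
a=save("top","top1")[205:355,340:500]; b=save("scene","scene1")[90:260,150:350]
cv2.imwrite("pics/c1.png",np.vstack([cv2.resize(x,(500,int(x.shape[0]*500/x.shape[1])),interpolation=cv2.INTER_CUBIC)[:300 if i else 999] for i,x in enumerate((a[:100],b[:120]))]))
```

```text
t 1.9 stand xyz [   0.3 -189.5] 44.5 rot [3.1413e+00 4.0000e-04 1.3714e+00] shift [ 0.0245 -0.0003  0.001 ] turn/pi [ 0.0001  0.0001 -0.0001] F stand [-0.82  0.05  0.41] gap 0.0503
```

View pics/c1.png

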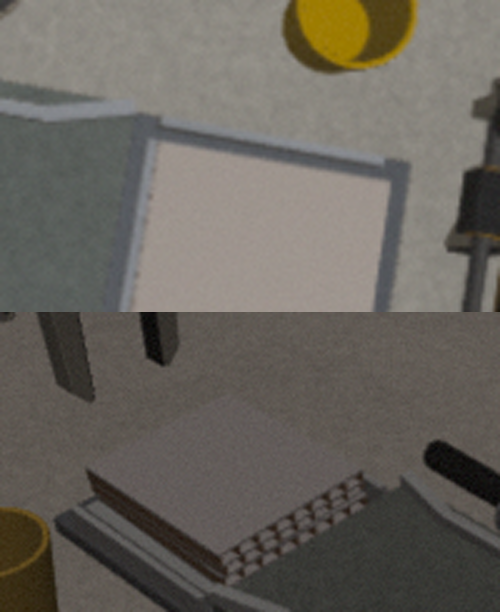

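The fingers stand behind the stack's free edge, straddling its centre, and are not touching it. Next I approach and push.

Request:
move_arm(increments=[[[0.006,0,0.0005],[0,0,0],0.46],[[0.011,0,0.001],[0,0,0],0.46],[[0.016,0,0.001],[0,0,0],0.46],[[0.02,0,0.001],[0,0,0],0.46],[[0.024,0,0.001],[0,0,0],0.46]])

```text
t: 2.5
ee_pos: [0.4849, -0.2103, 0.0431]
eef_rot: [3.142, 0.0, 1.374]
ft_force: [-0.1, 0.9, -0.6]
finger_gap: 0.0503
grasp_force: 0.0
```

Request:
move_arm(increments=[[[0.004,0,0],[0,0,0],0.46],[[0.008,0,0],[0,0,0],0.46],[[0.012,0,0],[0,0,0],0.46],[[0.016,0,0],[0,0,0],0.46],[[0.02,0,0],[0,0,0],0.46]])

```text
t: 3.0
ee_pos: [0.4887, -0.1909, 0.043]
eef_rot: [3.142, -0.0, 1.373]
ft_force: [-0.2, -0.4, 0.8]
finger_gap: 0.0502
grasp_force: 0.0
```

Run:
```python
from h import *
need(0,-100,43.5)
b=save("scene","scene2")[90:290,130:450]
cv2.imwrite("pics/c2.png",cv2.resize(b,None,fx=2.5,fy=2.5,interpolation=cv2.INTER_CUBIC))
```

```text
t 3.0 stand xyz [   0.2 -144.1] 43.0 rot [ 3.1416 -0.      1.373 ] shift [ 0.0441 -0.0001 -0.0005] turn/pi [ 0.     -0.      0.0005] F stand [-0.12 -0.41  0.82] gap 0.0502
```

View pics/c2.png

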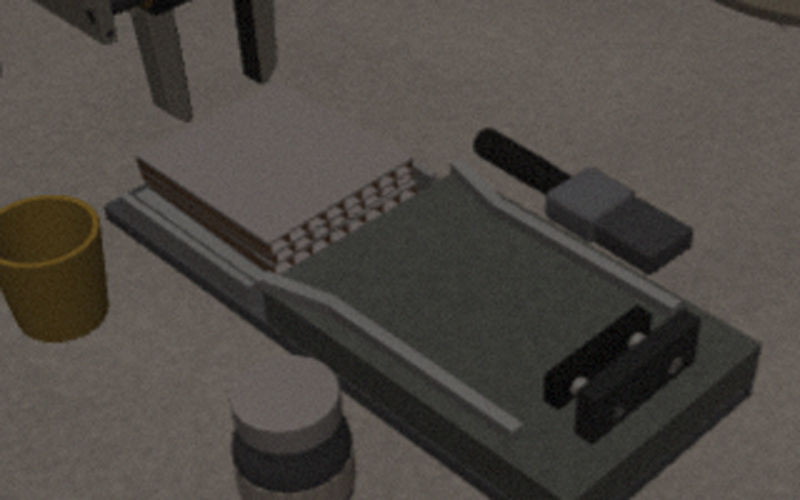

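The panel has not moved yet. Its left corner is still at crop (137,160), and the visible fingertip at crop (190,120) is just behind the rear edge. I'll check the camera against the TCP.

Run:
```python
from h import *
e=np.array(robot.state()["ee_pos"])
X=np.array([c,s,0]);Y=np.array([-s,c,0])
for sx in (25,42.5):
  for sy in(-7.5,7.5):
    q=w2pix("scene",e+X*sx/1000+Y*sy/1000); print(sx,sy,q,(q-[130,90])*2.5)
for y in (-155,-150,-136.5,-35):
  q=[w2pix("scene",T(p,(x,y,50))) for x in(55,-55)]; print("edge",y,[(a-[130,90])*2.5 for a in q])
for q in ((184.8,154.2),(220.5,189)): print(L(1000*pix2w("scene",*q,.05)))
```

```text
25 -7.5 [203.69026275 147.86139871] [184.22565688 144.65349677]
25 7.5 [209.88775781 151.90069409] [199.71939453 154.75173524]
42.5 -7.5 [194.21470808 152.78352696] [160.53677019 156.9588174 ]
42.5 7.5 [200.39461411 156.91417462] [175.98653528 167.28543655]
edge -155 [array([137.29384529, 153.10281974]), array([281.0229296 ,  79.43346546])]
edge -150 [array([142.40007624, 156.55204751]), array([286.2056708 ,  82.43863455])]
edge -136.5 [array([156.34511132, 165.9718492 ]), array([300.34998115,  90.63942527])]
edge -35 [array([269.19977515, 242.20546636]), array([414.29742856, 156.66967234])]
[  59.54020441 -149.04469532]
[ 74.02569842 -48.26580322]
```

The fingertips appear well above the predicted spot, so the half-open fingers probably ride higher than the TCP and have passed over the panel. I'll back off, shut them and look again.

Request:
move_arm(increments=[[[0,0,-0.02],[0,0,0],0.46],[[-0.02,0,-0.03],[0,0,0],0.46],[[-0.05,0,-0.03],[0,0,0],1],[[-0.05,0,-0.03],[0,0,0],1],[[-0.05,0,-0.03],[0,0,0],1]])

```text
t: 3.55
ee_pos: [0.4785, -0.2407, 0.073]
eef_rot: [-3.142, -0.0, 1.371]
ft_force: [0.3, 0.4, -0.4]
finger_gap: 0.0309
grasp_force: 0.0
```

Request:
move_arm(increments=[[[0,0,0],[0,0,0],1],[[0,0,0],[0,0,0],1],[[0,0,0.015],[0,0,0],1],[[0,0,0.03],[0,0,0],1],[[0,0,0.03],[0,0,0],1]])

```text
t: 4.05
ee_pos: [0.4782, -0.239, 0.0416]
eef_rot: [-3.139, -0.001, 1.375]
ft_force: [-0.3, -0.0, -0.4]
finger_gap: 0.0003
grasp_force: 0.0
```

Run:
```python
from h import *
need(0,-165,43.5)
e=np.array(robot.state()["ee_pos"])
X=np.array([c,s,0]);Y=np.array([-s,c,0])
b=save("scene","scene3")[90:210,130:290]; b=cv2.resize(b,None,fx=4.5,fy=4.5,interpolation=cv2.INTER_CUBIC); b=cv2.convertScaleAbs(b,alpha=1.8)
for sx in(-17.5,0,17.5):
  for sy in(-7.5,7.5):
    q=(w2pix("scene",e+X*sx/1000+Y*sy/1000)-[130,90])*4.5; cv2.circle(b,(int(q[0]),int(q[1])),3,(0,0,255),-1)
cv2.imwrite("pics/c3.png",b)
```

```text
t 4.05 stand xyz [  -0.6 -193.3] 41.6 rot [-3.1389e+00 -7.0000e-04  1.3747e+00] shift [ 0.0283  0.0007 -0.0019] turn/pi [-0.0008 -0.0002  0.001 ] F stand [-0.34 -0.07 -0.39] gap 0.0003
```

View pics/c3.png

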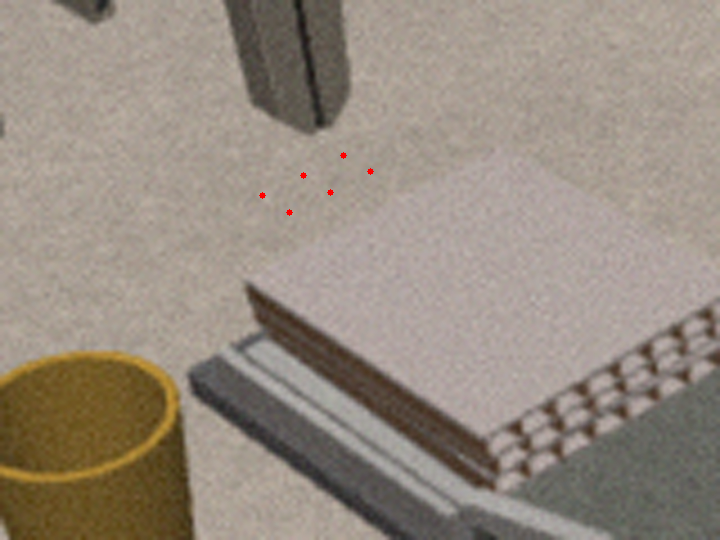

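Even when shut, the visible fingertip at crop (310,132) is about 13 px above the projected TCP, so the true tip is higher or further back than assumed. I'll triangulate with the top camera.

Run:
```python
from h import *
print(robot.tcp_to_grasp, robot.state()["qpos"], robot.state()["ee_pos"])
e=np.array(robot.state()["ee_pos"])
X=np.array([c,s,0]);Y=np.array([-s,c,0])
b=save("top","top3")[230:350,430:590]; b=cv2.resize(b,None,fx=4.5,fy=4.5,interpolation=cv2.INTER_CUBIC); b=cv2.convertScaleAbs(b,alpha=1.8)
for sx in(-17.5,0,17.5):
  for sy in(-7.5,7.5):
    for dz,col in((0,(0,0,255)),(.02,(0,255,0))):
      q=(w2pix("top",e+X*sx/1000+Y*sy/1000+[0,0,dz])-[430,230])*4.5; cv2.circle(b,(int(q[0]),int(q[1])),3,col,-1)
cv2.imwrite("pics/c4.png",b)
```

```text
0.0188 [ 0.49910075  0.60718402 -0.20363464  2.14471211  0.28838739  0.41686136
 -0.13038448] [ 0.47849927 -0.23921268  0.04240048]
```

View pics/c4.png

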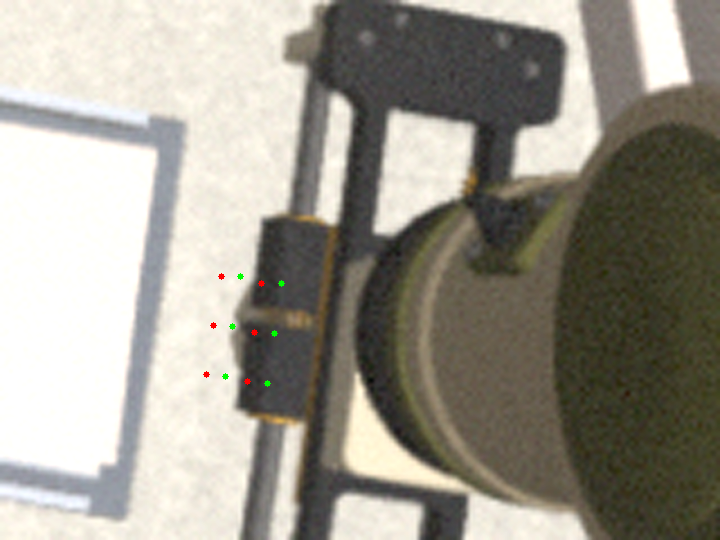

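The top view shows the finger front at crop (235,335), matching points 20 mm or more above the TCP. So the tips do sit higher than reported. I'll measure the offset by gently touching the table behind the stand.

Request:
move_arm(increments=[[[-0.02,0,0],[0,0,0],1],[[-0.03,0,0.015],[0,0,0],1],[[-0.03,0,0.03],[0,0,0],1],[[-0.03,0,0.037],[0,0,0],1],[[-0.03,0,0.037],[0,0,0],1]])

```text
t: 4.65
ee_pos: [0.4724, -0.2691, 0.0049]
eef_rot: [-3.14, -0.001, 1.373]
ft_force: [0.3, -0.1, -0.2]
finger_gap: 0.0008
grasp_force: 0.0
```

Request:
move_arm(increments=[[[0,0,0.001],[0,0,0],1],[[0,0,0.002],[0,0,0],1],[[0,0,0.003],[0,0,0],1],[[0,0,0.004],[0,0,0],1],[[0,0,0.005],[0,0,0],1]])

```text
t: 5.15
ee_pos: [0.4731, -0.2697, 0.0012]
eef_rot: [3.141, 0.0, 1.373]
ft_force: [-1.3, 0.7, -0.8]
finger_gap: 0.0004
grasp_force: 0.0
```

Request:
move_arm(increments=[[[0,0,0.001],[0,0,0],1],[[0,0,0.002],[0,0,0],1],[[0,0,0.003],[0,0,0],1],[[0,0,0.004],[0,0,0],1],[[0,0,0.005],[0,0,0],1]])

```text
t: 5.65
ee_pos: [0.4729, -0.2697, -0.0041]
eef_rot: [-3.141, -0.0, 1.373]
ft_force: [0.3, -0.5, 0.2]
finger_gap: 0.0008
grasp_force: 0.0
```

```bash
python3 -c "
from h import *
need(0,-220,0)"
```

```text
t 5.65 stand xyz [   0.3 -224.4] -4.1 rot [-3.1415 -0.      1.3731] shift [ 0.0044 -0.0002 -0.0041] turn/pi [-0.     -0.      0.0005] F stand [ 0.41 -0.38  0.17] gap 0.0008
```

No contact at ee z = -4 mm confirms that the reported pose is offset. I'll continue down carefully.

Request:
move_arm(increments=[[[0,0,0.002],[0,0,0],1],[[0,0,0.004],[0,0,0],1],[[0,0,0.006],[0,0,0],1],[[0,0,0.007],[0,0,0],1],[[0,0,0.008],[0,0,0],1]])

```text
t: 6.15
ee_pos: [0.4729, -0.2696, -0.0121]
eef_rot: [-3.141, -0.0, 1.373]
ft_force: [-0.1, -0.7, 1.1]
finger_gap: 0.0001
grasp_force: 0.0
```

Request:
move_arm(increments=[[[0,0,0.001],[0,0,0],1],[[0,0,0.002],[0,0,0],1],[[0,0,0.003],[0,0,0],1]])

```text
t: 6.45
ee_pos: [0.473, -0.2697, -0.015]
eef_rot: [3.142, 0.0, 1.373]
ft_force: [0.3, -0.1, -0.5]
finger_gap: 0.0005
grasp_force: 0.0
```

Run:
```python
from h import *
need(0,-220,0)
b=save("scene","scene5")[80:200,110:270]; b=cv2.resize(b,None,fx=4.5,fy=4.5,interpolation=cv2.INTER_CUBIC); b=cv2.convertScaleAbs(b,alpha=1.8)
e=np.array(robot.state()["ee_pos"])
for dz in(0.01,.02,.03):
    q=(w2pix("scene",e+[0,0,dz])-[110,80])*4.5; cv2.circle(b,(int(q[0]),int(q[1])),3,(0,0,255),-1)
cv2.imwrite("pics/c5.png",b)
```

```text
t 6.45 stand xyz [   0.3 -224.5] -15.0 rot [3.1415 0.     1.3731] shift [ 0.0045 -0.0003 -0.015 ] turn/pi [0.     0.     0.0005] F stand [ 0.31 -0.06 -0.53] gap 0.0005
```

View pics/c5.png

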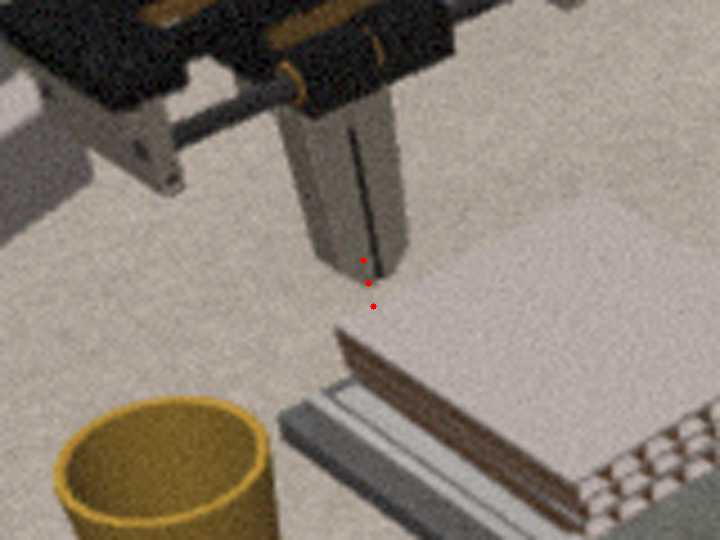

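The seam's lowest point at (375,282) lies about 20-24 mm above the reported TCP. Contact is expected near ee z ≈ -21 mm.

Request:
move_arm(increments=[[[0,0,0.001],[0,0,0],1],[[0,0,0.002],[0,0,0],1],[[0,0,0.003],[0,0,0],1],[[0,0,0.003],[0,0,0],1]])

```text
t: 6.9
ee_pos: [0.4729, -0.2696, -0.0181]
eef_rot: [-3.141, 0.0, 1.373]
ft_force: [0.6, -0.1, 0.1]
finger_gap: 0.0004
grasp_force: 0.0
```

Request:
move_arm(increments=[[[0,0,0.001],[0,0,0],1],[[0,0,0.0015],[0,0,0],1]])

```text
t: 7.1
ee_pos: [0.4729, -0.2697, -0.0196]
eef_rot: [-3.141, 0.0, 1.373]
ft_force: [-0.1, -0.7, -0.3]
finger_gap: 0.0003
grasp_force: 0.0
```

Request:
move_arm(increments=[[[0,0,0.001],[0,0,0],1],[[0,0,0.0015],[0,0,0],1]])

```text
t: 7.3
ee_pos: [0.4729, -0.2697, -0.0211]
eef_rot: [-3.141, 0.0, 1.373]
ft_force: [0.8, -0.1, 0.4]
finger_gap: 0.0004
grasp_force: 0.0
```

Request:
move_arm(increments=[[[0,0,0.001],[0,0,0],1],[[0,0,0.001],[0,0,0],1]])

```text
t: 7.5
ee_pos: [0.4729, -0.2696, -0.0221]
eef_rot: [-3.141, -0.0, 1.373]
ft_force: [0.5, 0.0, -0.1]
finger_gap: 0.0008
grasp_force: 0.0
```

Request:
move_arm(increments=[[[0,0,0.001],[0,0,0],1],[[0,0,0.001],[0,0,0],1]])

```text
t: 7.7
ee_pos: [0.4729, -0.2696, -0.0231]
eef_rot: [-3.141, -0.0, 1.373]
ft_force: [0.4, -0.3, 1.5]
finger_gap: 0.0005
grasp_force: 0.0
```

Request:
move_arm(increments=[[[0,0,0.001],[0,0,0],1],[[0,0,0.001],[0,0,0],1]])

```text
t: 7.9
ee_pos: [0.4729, -0.2697, -0.0241]
eef_rot: [-3.141, -0.0, 1.373]
ft_force: [-0.2, 0.6, -0.2]
finger_gap: 0.0001
grasp_force: 0.0
```

Request:
move_arm(increments=[[[0,0,0.001],[0,0,0],1],[[0,0,0.001],[0,0,0],1]])

```text
t: 8.1
ee_pos: [0.4729, -0.2697, -0.025]
eef_rot: [-3.142, 0.0, 1.373]
ft_force: [-0.6, 0.3, 0.7]
finger_gap: 0.0007
grasp_force: 0.0
```

Request:
move_arm(increments=[[[0,0,0.001],[0,0,0],1],[[0,0,0.001],[0,0,0],1]])

```text
t: 8.3
ee_pos: [0.473, -0.2697, -0.0251]
eef_rot: [3.141, 0.0, 1.373]
ft_force: [-2.3, 0.9, 14.3]
finger_gap: 0.0003
grasp_force: 7.0
```

Request:
move_arm(increments=[[[0,0,0.001],[0,0,0],1],[[0,0,0.001],[0,0,0],1]])

```text
t: 8.5
ee_pos: [0.473, -0.2698, -0.0251]
eef_rot: [3.141, 0.001, 1.373]
ft_force: [-4.8, 2.6, 27.3]
finger_gap: 0.0003
grasp_force: 13.8
```

Request:
move_arm(increments=[[[0,0,0.001],[0,0,0],1],[[0,0,0.001],[0,0,0],1]])

```text
t: 8.7
ee_pos: [0.473, -0.2698, -0.0252]
eef_rot: [3.14, 0.001, 1.373]
ft_force: [-5.5, 3.9, 39.8]
finger_gap: 0.0002
grasp_force: 20.6
```

Contact is clear at ee z = -25.1 mm, so the real tip is 25 mm above the reported TCP. I'll lift off, open the fingers to a two-point push and set the tips at about 43 mm.

Request:
move_arm(increments=[[[0,0,-0.015],[0,0,0],1],[[0,0,-0.048],[0,0,0],0.46],[[0,0,-0.048],[0,0,0],0.46],[[0,0,-0.048],[0,0,0],0.46],[[0,0,-0.048],[0,0,0],0.46]])

```text
t: 9.2
ee_pos: [0.4726, -0.2696, 0.0194]
eef_rot: [-3.141, -0.0, 1.373]
ft_force: [0.1, 0.6, -0.1]
finger_gap: 0.0281
grasp_force: 0.0
```

```bash
python3 -c "
from h import *
need(0,-180,18)"
```

```text
t 9.2 stand xyz [-1.000e-01 -2.244e+02] 19.4 rot [-3.1409e+00 -1.0000e-04  1.3730e+00] shift [0.0444 0.0001 0.0015] turn/pi [-0.0002 -0.      0.0005] F stand [-0.01  0.6  -0.09] gap 0.0281
```

Request:
move_arm(increments=[[[0.01,0,0.0015],[0,0,0.0005],0.46],[[0.02,0,0.0015],[0,0,0.0005],0.46],[[0.03,0,0.0015],[0,0,0.0005],0.46],[[0.038,0,0.0015],[0,0,0.0005],0.46],[[0.044,0,0.0015],[0,0,0.0005],0.46]])

```text
t: 9.7
ee_pos: [0.4819, -0.2251, 0.0184]
eef_rot: [-3.141, -0.0, 1.373]
ft_force: [-0.0, -0.2, 0.5]
finger_gap: 0.0502
grasp_force: 0.0
```

Request:
move_arm(increments=[[[0.004,0,0],[0,0,0],0.46],[[0.008,0,0],[0,0,0],0.46],[[0.012,0,0],[0,0,0],0.46],[[0.016,0,0],[0,0,0],0.46],[[0.02,0,0],[0,0,0],0.46]])

```text
t: 10.2
ee_pos: [0.4855, -0.207, 0.0185]
eef_rot: [-3.142, 0.0, 1.371]
ft_force: [-0.8, -1.5, 1.0]
finger_gap: 0.0505
grasp_force: 0.4
```

Request:
move_arm(increments=[[[0.004,0,0],[0,0,0],0.46],[[0.008,0,0],[0,0,0],0.46],[[0.012,0,0],[0,0,0],0.46],[[0.016,0,0],[0,0,0],0.46],[[0.02,0,0],[0,0,0],0.46]])

```text
t: 10.7
ee_pos: [0.4895, -0.187, 0.0185]
eef_rot: [-3.142, 0.0, 1.371]
ft_force: [0.0, -1.7, -0.2]
finger_gap: 0.0501
grasp_force: 0.6
```

Run:
```python
from h import *
need(0,-100,18)
b=save("scene","scene6")[90:270,130:370]; b=cv2.resize(b,None,fx=3.2,fy=3.2,interpolation=cv2.INTER_CUBIC); b=cv2.convertScaleAbs(b,alpha=1.8)
cv2.imwrite("pics/c6.png",b)
```

```text
t 10.7 stand xyz [   0.2 -140.2] 18.5 rot [-3.1415e+00  1.0000e-04  1.3715e+00] shift [ 0.0402 -0.0002  0.0005] turn/pi [-0.  0. -0.] F stand [ 0.34 -1.65 -0.17] gap 0.0501
```

View pics/c6.png

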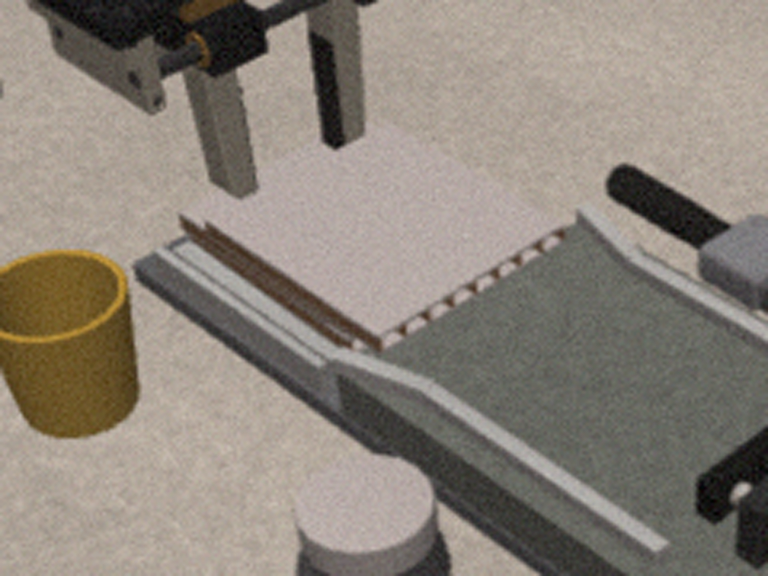

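The top panel alone has slid about 17 mm. The mid panel's rear corner shows uncovered at (183,225), and the front edge is entering the bed at (385,345). I continue pushing, with the tips a touch lower for the 2 mm drop.

Request:
move_arm(increments=[[[0.004,0,0.0003],[0,0,0],0.46],[[0.008,0,0.0006],[0,0,0],0.46],[[0.012,0,0.0008],[0,0,0],0.46],[[0.016,0,0.0008],[0,0,0],0.46],[[0.02,0,0.0008],[0,0,0],0.46]])

```text
t: 11.25
ee_pos: [0.4935, -0.1673, 0.0177]
eef_rot: [-3.142, -0.0, 1.372]
ft_force: [-0.1, -1.2, 0.8]
finger_gap: 0.0502
grasp_force: 0.5
```

Request:
move_arm(increments=[[[0.004,0,0],[0,0,0],0.46],[[0.008,0,0],[0,0,0],0.46],[[0.012,0,0],[0,0,0],0.46],[[0.016,0,0],[0,0,0],0.46],[[0.02,0,0],[0,0,0],0.46]])

```text
t: 11.75
ee_pos: [0.4972, -0.1478, 0.0177]
eef_rot: [-3.141, 0.0, 1.371]
ft_force: [-1.2, -1.6, 1.5]
finger_gap: 0.0503
grasp_force: 0.7
```

Request:
move_arm(increments=[[[0.004,0,0],[0,0,0],0.46],[[0.008,0,0],[0,0,0],0.46],[[0.012,0,0],[0,0,0],0.46],[[0.016,0,0],[0,0,0],0.46],[[0.02,0,0],[0,0,0],0.46]])

```text
t: 12.25
ee_pos: [0.5013, -0.1283, 0.0177]
eef_rot: [-3.141, 0.0, 1.371]
ft_force: [-1.2, -1.7, 1.3]
finger_gap: 0.0499
grasp_force: 0.8
```

Request:
move_arm(increments=[[[0.004,0,0],[0,0,0],0.46],[[0.008,0,0],[0,0,0],0.46],[[0.012,0,0],[0,0,0],0.46],[[0.016,0,0],[0,0,0],0.46],[[0.02,0,0],[0,0,0],0.46]])

```text
t: 12.75
ee_pos: [0.5055, -0.1084, 0.0177]
eef_rot: [3.141, -0.0, 1.372]
ft_force: [-0.9, -1.2, -0.4]
finger_gap: 0.0504
grasp_force: 0.3
```

Run:
```python
from h import *
need(0,0,17.7)
g=cv2.cvtColor(save("top","top7"),cv2.COLOR_BGR2GRAY); print(g.max())
m=np.zeros_like(g); m[215:350,240:480]=g[215:350,240:480]>125
n,l,st,ce=cv2.connectedComponentsWithStats(m)
for i in range(1,n):
    if st[i,4]>300:
        cn=max(cv2.findContours((l==i).astype(np.uint8),0,1)[0],key=cv2.contourArea)
        print(st[i],cv2.minAreaRect(np.array([L(1000*pix2w("top",u,v,.05)) for u,v in cn[:,0]],np.float32)))
```

```text
t 12.75 stand xyz [  0.3 -60. ] 17.7 rot [ 3.1415e+00 -1.0000e-04  1.3716e+00] shift [ 0.06   -0.0003 -0.    ] turn/pi [ 0. -0. -0.] F stand [-0.62 -1.31 -0.35] gap 0.0504
169
[ 258  215  142  109 7149] ((10.207420349121094, 57.590423583984375), (170.11434936523438, 225.04544067382812), 10.366731643676758)
[ 240  300  140   50 4192] ((-81.20199584960938, 71.4182357788086), (76.10150909423828, 216.7447967529297), 10.590866088867188)
```

Request:
move_arm(increments=[[[0.004,0,0],[0,0,0],0.46],[[0.008,0,0],[0,0,0],0.46],[[0.012,0,0],[0,0,0],0.46],[[0.016,0,0],[0,0,0],0.46],[[0.02,0,0],[0,0,0],0.46]])

```text
t: 13.3
ee_pos: [0.5094, -0.089, 0.0177]
eef_rot: [3.142, 0.0, 1.372]
ft_force: [-0.4, -1.4, -0.7]
finger_gap: 0.0502
grasp_force: 0.3
```

Request:
move_arm(increments=[[[0.004,0,0],[0,0,0],0.46],[[0.008,0,0],[0,0,0],0.46],[[0.012,0,0],[0,0,0],0.46],[[0.016,0,0],[0,0,0],0.46],[[0.019,0,0],[0,0,0],0.46]])

```text
t: 13.8
ee_pos: [0.5132, -0.0703, 0.0177]
eef_rot: [3.142, -0.0, 1.372]
ft_force: [0.4, -0.8, 0.1]
finger_gap: 0.0502
grasp_force: 0.5
```

Run:
```python
from h import *
need(0,0,17.7)
im=save("scene","scene7")
# brightness profile along stand centreline & x=+-30 at z=48 to find panel front edge
g=cv2.GaussianBlur(cv2.cvtColor(im,cv2.COLOR_BGR2GRAY),(3,3),0)
for x in(-45,0,45):
    print(x,[(y,int(g[tuple(w2pix("scene",T(p,(x,y,48))).round().astype(int)[::-1])])) for y in range(60,140,5)])
```

```text
t 13.8 stand xyz [  0.2 -21. ] 17.7 rot [ 3.1416 -0.      1.3716] shift [ 0.021  -0.0002  0.    ] turn/pi [ 0. -0.  0.] F stand [ 0.57 -0.67  0.11] gap 0.0502
-45 [(60, 97), (65, 98), (70, 98), (75, 96), (80, 97), (85, 97), (90, 96), (95, 97), (100, 97), (105, 93), (110, 58), (115, 58), (120, 59), (125, 59), (130, 60), (135, 57)]
0 [(60, 97), (65, 97), (70, 97), (75, 98), (80, 98), (85, 98), (90, 97), (95, 97), (100, 97), (105, 94), (110, 92), (115, 61), (120, 57), (125, 59), (130, 60), (135, 58)]
45 [(60, 99), (65, 97), (70, 98), (75, 99), (80, 98), (85, 98), (90, 97), (95, 97), (100, 99), (105, 89), (110, 60), (115, 62), (120, 56), (125, 60), (130, 57), (135, 60)]
```

Request:
move_arm(increments=[[[0.003,0,0],[0,0,0],0.46],[[0.006,0,0],[0,0,0],0.46],[[0.009,0,0],[0,0,0],0.46],[[0.012,0,0],[0,0,0],0.46],[[0.015,0,0],[0,0,0],0.46]])

```text
t: 14.35
ee_pos: [0.5161, -0.0557, 0.0177]
eef_rot: [-3.142, 0.0, 1.371]
ft_force: [0.9, -1.3, 0.4]
finger_gap: 0.05
grasp_force: 0.5
```

Request:
move_arm(increments=[[[0.002,0,0],[0,0,0],0.46],[[0.004,0,0],[0,0,0],0.46],[[0.006,0,0],[0,0,0],0.46]])

```text
t: 14.65
ee_pos: [0.5172, -0.05, 0.0177]
eef_rot: [-3.142, 0.0, 1.371]
ft_force: [-0.2, -1.0, 0.3]
finger_gap: 0.05
grasp_force: 0.5
```

Request:
move_arm(increments=[[[0.001,0,0],[0,0,0],0.46],[[0.002,0,0],[0,0,0],0.46],[[0.003,0,0],[0,0,0],0.46]])

```text
t: 14.95
ee_pos: [0.5178, -0.0472, 0.0177]
eef_rot: [-3.142, 0.0, 1.371]
ft_force: [-0.6, -0.5, -0.1]
finger_gap: 0.0505
grasp_force: 0.6
```

Request:
move_arm(increments=[[[0.001,0,0],[0,0,0],0.46],[[0.002,0,0],[0,0,0],0.46],[[0.003,0,0],[0,0,0],0.46]])

```text
t: 15.25
ee_pos: [0.5184, -0.0442, 0.0177]
eef_rot: [-3.142, 0.0, 1.371]
ft_force: [-0.8, -0.5, 1.0]
finger_gap: 0.0499
grasp_force: 0.6
```

Request:
move_arm(increments=[[[0.001,0,0],[0,0,0],0.46],[[0.002,0,0],[0,0,0],0.46]])

```text
t: 15.45
ee_pos: [0.5188, -0.0422, 0.0177]
eef_rot: [-3.142, 0.0, 1.371]
ft_force: [0.6, -0.7, 0.1]
finger_gap: 0.05
grasp_force: 0.6
```

Request:
move_arm(increments=[[[0.001,0,0],[0,0,0],0.46],[[0.0015,0,0],[0,0,0],0.46]])

```text
t: 15.65
ee_pos: [0.5191, -0.0406, 0.0177]
eef_rot: [3.142, -0.0, 1.372]
ft_force: [-1.3, -1.1, -0.2]
finger_gap: 0.0501
grasp_force: 0.6
```

Request:
move_arm(increments=[[[0.001,0,0],[0,0,0],0.46],[[0.002,0,0],[0,0,0],0.46]])

```text
t: 15.85
ee_pos: [0.5195, -0.0388, 0.0177]
eef_rot: [-3.142, 0.0, 1.371]
ft_force: [0.7, -1.8, 0.4]
finger_gap: 0.0504
grasp_force: 0.6
```

Request:
move_arm(increments=[[[0.001,0,0],[0,0,0],0.46],[[0.002,0,0],[0,0,0],0.46]])

```text
t: 16.05
ee_pos: [0.5199, -0.0368, 0.0177]
eef_rot: [-3.142, 0.0, 1.371]
ft_force: [-0.7, -1.0, 1.2]
finger_gap: 0.0502
grasp_force: 0.6
```

Request:
move_arm(increments=[[[0.001,0,0],[0,0,0],0.46],[[0.0015,0,0],[0,0,0],0.46]])

```text
t: 16.25
ee_pos: [0.5202, -0.0352, 0.0177]
eef_rot: [-3.142, -0.0, 1.372]
ft_force: [0.6, -1.1, 0.7]
finger_gap: 0.05
grasp_force: 0.6
```

Request:
move_arm(increments=[[[0.001,0,0],[0,0,0],0.46],[[0.0015,0,0],[0,0,0],0.46]])

```text
t: 16.45
ee_pos: [0.5205, -0.0338, 0.0177]
eef_rot: [-3.142, -0.0, 1.372]
ft_force: [0.1, -0.5, 1.1]
finger_gap: 0.0499
grasp_force: 0.6
```

Request:
move_arm(increments=[[[0.001,0,0],[0,0,0],0.46],[[0.0015,0,0],[0,0,0],0.46]])

```text
t: 16.65
ee_pos: [0.5208, -0.0323, 0.0177]
eef_rot: [-3.142, -0.0, 1.372]
ft_force: [-0.5, -2.8, 0.7]
finger_gap: 0.0503
grasp_force: 0.7
```

Run:
```python
from h import *
need(0,15,17.7)
im=save("scene","scene8")
g=cv2.GaussianBlur(cv2.cvtColor(im,cv2.COLOR_BGR2GRAY),(3,3),0)
for x in(-45,-20,20,45):
    print(x,[(y,int(g[tuple(w2pix("scene",T(p,(x,y,48))).round().astype(int)[::-1])])) for y in range(100,166,3)])
```

```text
t 16.65 stand xyz [ 0.2 17.7] 17.7 rot [-3.1416 -0.      1.3716] shift [-0.0027 -0.0002  0.    ] turn/pi [-0. -0.  0.] F stand [ 0.1  -2.82  0.71] gap 0.0503
-45 [(100, 97), (103, 98), (106, 99), (109, 97), (112, 97), (115, 98), (118, 97), (121, 98), (124, 97), (127, 98), (130, 97), (133, 99), (136, 98), (139, 83), (142, 40), (145, 42), (148, 26), (151, 45), (154, 62), (157, 52), (160, 29), (163, 30)]
-20 [(100, 98), (103, 98), (106, 96), (109, 99), (112, 98), (115, 98), (118, 98), (121, 98), (124, 98), (127, 97), (130, 98), (133, 98), (136, 97), (139, 50), (142, 21), (145, 16), (148, 16), (151, 16), (154, 45), (157, 49), (160, 33), (163, 28)]
20 [(100, 99), (103, 99), (106, 98), (109, 100), (112, 99), (115, 99), (118, 99), (121, 97), (124, 98), (127, 99), (130, 97), (133, 98), (136, 98), (139, 45), (142, 20), (145, 17), (148, 15), (151, 20), (154, 89), (157, 71), (160, 33), (163, 29)]
45 [(100, 98), (103, 98), (106, 98), (109, 98), (112, 99), (115, 98), (118, 96), (121, 99), (124, 98), (127, 98), (130, 98), (133, 100), (136, 98), (139, 96), (142, 99), (145, 84), (148, 47), (151, 66), (154, 60), (157, 60), (160, 59), (163, 59)]
```

The force is starting to rise, so contact is near. I continue in 1 mm steps.

Request:
move_arm(increments=[[[0.001,0,0],[0,0,0],0.46],[[0.001,0,0],[0,0,0],0.46]])

```text
t: 16.9
ee_pos: [0.5209, -0.0317, 0.0177]
eef_rot: [-3.141, 0.0, 1.371]
ft_force: [-0.5, -2.1, 1.2]
finger_gap: 0.0501
grasp_force: 1.3
```

Request:
move_arm(increments=[[[0.001,0,0],[0,0,0],0.46],[[0.001,0,0],[0,0,0],0.46]])

```text
t: 17.1
ee_pos: [0.521, -0.031, 0.0177]
eef_rot: [-3.141, 0.001, 1.371]
ft_force: [-0.6, -5.5, 1.8]
finger_gap: 0.0505
grasp_force: 2.5
```

Request:
move_arm(increments=[[[0.001,0,0],[0,0,0],0.46],[[0.001,0,0],[0,0,0],0.46]])

```text
t: 17.3
ee_pos: [0.5211, -0.0304, 0.0177]
eef_rot: [-3.141, 0.001, 1.371]
ft_force: [-0.6, -6.3, 1.3]
finger_gap: 0.0501
grasp_force: 3.1
```

Request:
move_arm(increments=[[[0.001,0,0],[0,0,0],0.46],[[0.001,0,0],[0,0,0],0.46]])

```text
t: 17.5
ee_pos: [0.5211, -0.0299, 0.0177]
eef_rot: [-3.141, 0.002, 1.37]
ft_force: [-1.4, -8.8, 2.5]
finger_gap: 0.0501
grasp_force: 3.9
```

Seated at about 9 N with the stop giving. Now I back off slowly so the panel stays in contact with the stop.

Request:
move_arm(increments=[[[-0.0006,0,0],[0,0,0],0.46],[[-0.0012,0,0],[0,0,0],0.46],[[-0.0018,0,0],[0,0,0],0.46],[[-0.0024,0,0],[0,0,0],0.46],[[-0.003,0,0],[0,0,0],0.46]])

```text
t: 18.0
ee_pos: [0.5211, -0.0312, 0.0177]
eef_rot: [3.142, -0.0, 1.372]
ft_force: [0.2, -1.9, 0.5]
finger_gap: 0.0504
grasp_force: 1.0
```

Request:
move_arm(increments=[[[-0.0005,0,0],[0,0,0],0.46],[[-0.001,0,0],[0,0,0],0.46],[[-0.0015,0,0],[0,0,0],0.46],[[-0.002,0,0],[0,0,0],0.46],[[-0.003,0,0],[0,0,0],0.46]])

```text
t: 18.5
ee_pos: [0.5205, -0.0341, 0.0177]
eef_rot: [3.141, -0.0, 1.372]
ft_force: [-0.6, -0.2, -0.8]
finger_gap: 0.0504
grasp_force: 0.0
```

Request:
move_arm(increments=[[[-0.003,0,0],[0,0,0],0.46],[[-0.008,0,0],[0,0,0],0.46],[[-0.015,0,-0.01],[0,0,0],0.46],[[-0.015,0,-0.05],[0,0,0],0.46],[[-0.015,0,-0.09],[0,0,0],0.46]])

```text
t: 19.0
ee_pos: [0.5164, -0.0499, 0.1087]
eef_rot: [-3.139, 0.001, 1.371]
ft_force: [1.3, 0.7, -0.3]
finger_gap: 0.0505
grasp_force: 0.0
```

Request:
move_arm(increments=[[[-0.05,0,-0.05],[0,0,0],0.46],[[-0.1,0,-0.05],[0,0,0],0.46],[[-0.15,0,-0.05],[0,0,0],0.46],[[-0.2,0,-0.05],[0,0,0],0.46],[[-0.2,0,-0.05],[0,0,0],0.46]])

```text
t: 19.5
ee_pos: [0.4754, -0.2514, 0.1588]
eef_rot: [3.141, 0.003, 1.365]
ft_force: [0.3, 0.1, -0.5]
finger_gap: 0.0503
grasp_force: 0.0
```

Run:
```python
from h import *
need(0,15,17.7)
a=cv2.imread("pics/scene8.png"); b=save("scene","scene9"); t=save("top","top9")
ga,gb=[cv2.GaussianBlur(cv2.cvtColor(i,cv2.COLOR_BGR2GRAY),(3,3),0).astype(int) for i in(a,b)]
for x in(-20,20):
    for g in(ga,gb): print(x,[int(g[tuple(w2pix("scene",T(p,(x,y,48))).round().astype(int)[::-1])]) for y in np.arange(132,150,1.)])
# jar, cup, brush, lower panels unchanged vs. start (scene0 regions)
s0=cv2.cvtColor(cv2.imread("pics/scene0.png"),cv2.COLOR_BGR2GRAY).astype(int); s9=cv2.cvtColor(b,cv2.COLOR_BGR2GRAY).astype(int)
for n,(u0,v0,u1,v1) in dict(jar=(215,225,280,305),cup=(118,160,178,230),brush=(315,138,410,200)).items():
    print(n,np.abs(s0-s9)[v0:v1,u0:u1].mean(),np.percentile(np.abs(s0-s9)[v0:v1,u0:u1],99))
# mid panel corners vs. original
cv2.imwrite("pics/last.png",t)
t0=cv2.cvtColor(cv2.imread("pics/top0.png"),cv2.COLOR_BGR2GRAY); t9=cv2.cvtColor(t,cv2.COLOR_BGR2GRAY)
for v in(275,300,320): print(v,t0[v,440:475:2],t9[v,440:475:2])
for u in(410,440): print(u,t0[245:270:2,u],t9[245:270:2,u],t0[322:350:2,u],t9[322:350:2,u])
```

```text
t 19.5 stand xyz [  -1. -206.] 158.8 rot [3.1410e+00 2.5000e-03 1.3645e+00] shift [ 0.2214 -0.0007  0.1406] turn/pi [ 0.0002  0.0008 -0.0022] F stand [ 0.25  0.19 -0.51] gap 0.0503
-20 [98, 98, 98, 98, 97, 97, 71, 50, 50, 21, 21, 16, 16, 16, 16, 16, 16, 16]
-20 [91, 90, 90, 90, 88, 88, 66, 47, 47, 21, 21, 17, 14, 14, 15, 15, 16, 14]
20 [97, 98, 99, 99, 98, 96, 87, 45, 45, 29, 20, 18, 17, 17, 16, 16, 15, 16]
20 [89, 89, 89, 89, 89, 88, 82, 46, 46, 29, 19, 16, 15, 15, 15, 15, 15, 16]
jar 3.0365384615384614 9.010000000000218
cup 2.9814285714285713 10.0
brush 8.315449915110356 43.10999999999967
275 [144 143 143 145 143 140 142 142 143 144 140 138  85  82  94 127 130 127] [139 140 140 139 142 139 141 140 141 139 142 135  83  80  91 126 127 122]
300 [143 143 142 143 145 143 145 145 143 143  91  81  89 123 125 131 136 127] [140 142 143 141 138 140 142 142 141 140  90  78  91 121 125 128 132 125]
320 [145 146 143 142 141 142 145 146 137  85  83 109 129 130 127 128 132 128] [140 142 142 141 141 142 139 143 132  82  84 114 127 130 124 124 128 128]
410 [128 120  75  84 114 142 142 140 142 142 142 143 141] [126 121  71  83 105 127 137 138 138 140 141 140 140] [142 143 140 126  86  81 124 123 127 131 133 130 126 128] [142 141 140 124  81  81 121 119 126 127 132 127 126 125]
440 [133 125 132 131 117  77  85 130 139 142 143 143 143] [132 126 130 129 115  74  87 116 135 141 142 139 142] [144 143 144 144 143 142 109  84  89 129 102 127 128 129] [140 140 142 140 142 140 106  81  87 129 102 123 126 127]
```

Run:
```python
from h import *
a=cv2.imread("pics/top0.png").astype(int); b=cv2.imread("pics/top9.png").astype(int); d=np.abs(a-b)[334:380,282:388].mean(2); print("brush top",d.mean(),np.percentile(d,99))
if np.percentile(d,99)<20: print(robot.close_job())
```

```text
brush top 2.2577932731747334 6.666666666666667
the job is handed in; nothing more can be done
None
```

The job is handed in: the top panel was slid onto the bed and seated at about 9 N with the stop giving, then released; images show it still at the stop, with the two lower panels, jar, brush and cup unmoved.

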